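# Index the flange three stops and hold it for the tack weld

## Task

Take the black grip bar of the indexing fixture lightly (it is a thin plastic part that cracks in a hard grip: no more than about 50 N per finger), turn it back anticlockwise to its home stop at the end of its travel, then turn it clockwise, counting the clicks, to the third stop after home without running on past it. Keep holding the bar, settled in that third stop, when you finish: do not let go. Leave the other things on the table alone.

Things in the scene. Friction and masses are not known exactly. Their poses are not given: they have to be found in the camera images.
- indexer: Indexing fixture, fixed to the welding table: steel foot 150 x 150 x 12 mm, grey round housing 116 mm across up to 50 mm high, small dark index-pin block on its own +y side (60 to 74 mm from the axis, up to 58 mm high). Origin: centre of the foot's underside, on the turning axis; z up.
- index_knob (a joint): Turning part's angle, rad: 0 = home stop, grows clockwise seen from above. A stop every 22.5 deg: 0 (home), 0.393, 0.785, 1.178 (third), 1.571, 1.963; hard ends -0.06 and 2.12. Starts at 0.3 to 0.85, mostly resting in the first or second stop. Between stops the detent pushes back by 0.09 to 0.18 N m, past halfway it pulls on into the next; it rests in a stop by itself.
- knob_grip (a point): Point on the turning axis 101 mm above the table: grip height of the black plastic grip bar, 44 mm long, 14 mm thick, 79 to 116 mm above the table, on a black hub (36 mm across) over a flange (86 mm across, top at 70 mm) and dividing plate (108 mm, top at 58 mm); all turn together. Grip from above across the thickness. This point's x axis runs along the bar.
- knob_nose (a point): Tip of the small black nose that sticks out of the hub under one end of the bar, 37 mm from the turning axis and 74.5 mm above the table, in line with the bar. With the joint at 0 it points along the fixture's own -x.
- wire_brush: Bystander: a hand brush lying on the table, 200 mm long (its x axis, handle to -x), 42 mm wide, 20 mm high. Origin at mid-length on its underside.
- pipe_stub: Bystander: an offcut of steel tube standing upright, 48 mm across, 70 mm high. Origin at the centre of its underside.
- spare_flange: Bystander: a loose aluminium weld-neck flange, 80 mm across, 30 mm high. Origin at the centre of its underside.

How it is judged:
By the outcome, as a careful person would: the job done as asked, in the order asked, and still so for the second after the job is handed in, while the arm keeps its last pose, push and grip.
It also fails if it takes over 48 s, if anything falls off the work surface, if the arm or the gripper's body presses on something with over 40 N, if the wrist force passes 120 N, or if a joint passes its speed limit or range.

## Robot

A 6-joint arm with a two-finger parallel gripper is mounted at the origin on the work surface. World frame = base frame: x ahead of the robot, y to its left, z up, the work surface at z = 0. Lengths are in mm, angles in rad, forces in N, time in s.
With the tool pointing down it reaches from about 350 to 775 mm from the base axis. Payload 7.3 kg.
Tool frame: the origin (TCP) lies on the mounting face of the last link; the fingertips stand 178 mm ahead of it and the grasp point (between the pads) lies 159 mm ahead of it; z points along the fingers, y is the line along which they close (so a half turn about z gives the same grasp; the last joint's range is limited). The gripper opens to 92 mm and grips with 3 to 60 N. Pads are 19 mm wide; open, the fingers measure 130 mm over their backs; the gripper's body (75 mm by 190 mm) begins 47 mm behind the grasp point.
Start: joints at [1.151, 0.342, 1.524, -0, 1.275, -0.146], TCP at [141.934, 505.453, 404.741] pointing down, gripper open.
Joint ranges: [-2.53, 2.53], [-0.77, 2.02], [0.04, 2.7], [-1, 4.14], [0.28, 2.66], [-3.11, 3.11]. Speed limits (rad/s): [2.57, 2.57, 3.14, 3.14, 3.14, 3.14].

## Interface

Orientations are given as [roll, pitch, yaw] about the fixed x, y, z axes, in that order (R = Rz(yaw) Ry(pitch) Rx(roll)).
In Python, from plant import bot, optics, ticket, get_obs gives the robot as it stands (bot), with the cameras (optics), the readings as plain functions and the job (ticket).
- The arm moves only by the shell command python3 shift.py 'ROWS'. ROWS is a JSON object with one list for each field, all of the same length, 1 to 5, a row being the entries at one place: aperture (the finger opening in mm), dx, dy, dz (the shift in a scale on which 1.0 is 1000 mm), spin (a turn about the tool's z in a scale on which 1.0 is 90 degrees); each row is the pose to reach, as a shift and turn from the pose commanded when the command began, along the tool's axes at that moment; what a row does not reach only later rows make up. A row lasts 1/8 s, in which the tool goes at most 62.5 mm and 0.188 rad, less where a joint would pass 70% of its speed; a pose out of reach is approached as far as the arm can. The fingers move at their own pace and stop on an object; the grip force is fixed at half the most. Time passes only in rows, so rows that do not move let the fingers close. It prints the time, the measured TCP pose, the force, the opening and the grip force at its end. No shift or turn number may pass 1 either way. Input that does not fit is refused with a message, and nothing moves.
- get_obs(): the state, without advancing time (a new reading comes with each control period).
- optics.capture(name): name is "scene" or "side" or "wrist"; returns a dict with "color" (480x640x3 uint8, red, green, blue), "K" (3x3 intrinsics, pixels), "k1" (the pictures are not rectified: a ray, as slopes to the right and down, at radius r is drawn at 1 + k1 r^2 times it, then the intrinsics apply), "R" (3x3) and "t" (3): a world point X has camera coordinates R X + t. Camera axes: x right, y down, z forward; pixel columns grow to the right and rows downward; lengths in mm; the calibration is good to about 2 mm. A picture is of the moment at which its call begins. There is no depth.
- ticket.close_job(): hands the job in; it is judged then, once.
The state is a dict: "time": time; "joint_positions": joint angles; "dq": joint speeds; "tau": joint torques, N m; "tool_pos": TCP position; "tcp_rot": TCP orientation; "contact_force": force on the tool from outside, world axes, zero at the start; "moment": the same for the moment, N m; "grip_width": finger opening in mm; "finger_force": force on a finger pad.
Only numpy, scipy, OpenCV 4.12 (cv2) and the standard library are available. Lean on these libraries where they do the work, as an engineer would, in place of code of your own. Each camera call takes 0.05 s, during which the arm holds its last target. There are 200 camera calls.

## Working session

There is one attempt and no reset: what is moved stays moved. The work goes in short steps, Python scripts to look and compute and a shell command to move; the robot and the scene stay as the last step left them, time stands still between calls to the robot, and variables do not carry over. Pictures are saved under pics/ and viewed, at most 10 in all, crops included, and the job is handed in when it is done.

```bash
ls; mkdir -p pics
cat > h.py <<'E'
import numpy as np, cv2
from plant import bot, optics, ticket, get_obs
def ray(c,u,v):
    K=c["K"];p=np.array([(u-K[0,2])/K[0,0],(v-K[1,2])/K[1,1]])
    q=p.copy()
    for _ in range(20): q=p/(1+c["k1"]*(q@q))
    R=np.array(c["R"]);o=-R.T@np.array(c["t"]);return o,R.T@np.array([q[0],q[1],1])
def onz(c,u,v,z):
    o,d=ray(c,u,v);return o+d*(z-o[2])/d[2]
def proj(c,X):
    x=np.array(c["R"])@np.array(X,float)+c["t"];q=x[:2]/x[2];q=q*(1+c["k1"]*(q@q));K=c["K"]
    return np.array([K[0,0]*q[0]+K[0,2],K[1,1]*q[1]+K[1,2]])
E
python3 - <<'E'
from h import *
import pickle
cs={n:optics.capture(n) for n in("scene","side","wrist")}
pickle.dump(cs,open("c0.pkl","wb"))
for n,c in cs.items():
    cv2.imwrite(f"pics/{n}0.png",c["color"][:,:,::-1]); print(n,-np.array(c["R"]).T@c["t"],c["K"][0,0],c["k1"])
print(get_obs())
E
```

```text
pics
plant.py
shift.py
scene [1210.14177558 -490.94077959  602.02442284] 534.7472901258365 -0.029721746689195725
side [  59.00082743 -586.47957769  862.61042365] 506.57296127341743 0.0007113980445808129
wrist [ 71.07274071 524.52926043 383.86381169] 421.1734605163864 0.018893277326652164
{'time': 0.15, 'joint_positions': array([ 1.15100905e+00,  3.42564704e-01,  1.52473988e+00, -7.69192389e-05,
        1.27541686e+00, -1.46011070e-01]), 'dq': array([-0.00101183, -0.0002185 , -0.00195156, -0.00149714,  0.00092765,
        0.00077851]), 'tau': array([ 1.24653056e-03, -4.31482708e+01, -2.44348902e+01,  7.18475995e-02,
        5.37620753e-02, -9.21114884e-05]), 'tool_pos': array([141.90217535, 505.36894594, 404.22360017]), 'tcp_rot': array([-3.14046518e+00, -9.14503490e-05,  2.86783883e+00]), 'contact_force': array([ 0.52070278, -1.35839655,  0.15573073]), 'moment': array([0.02368968, 0.01188347, 0.01727186]), 'finger_force': 0.0, 'grip_width': 91.81999029280344}
```

View pics/scene0.png

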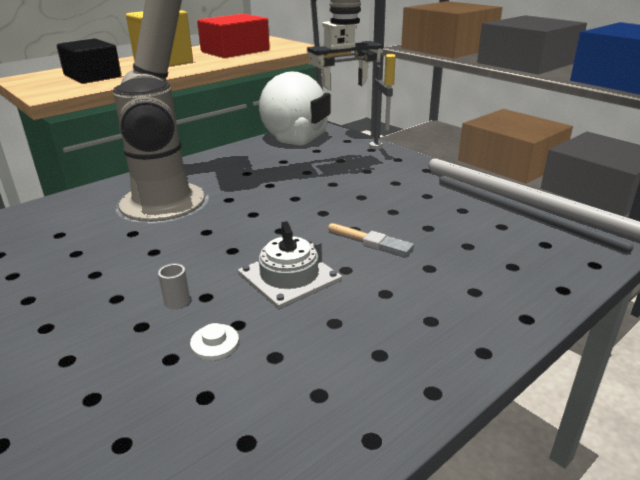

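View pics/wrist0.png

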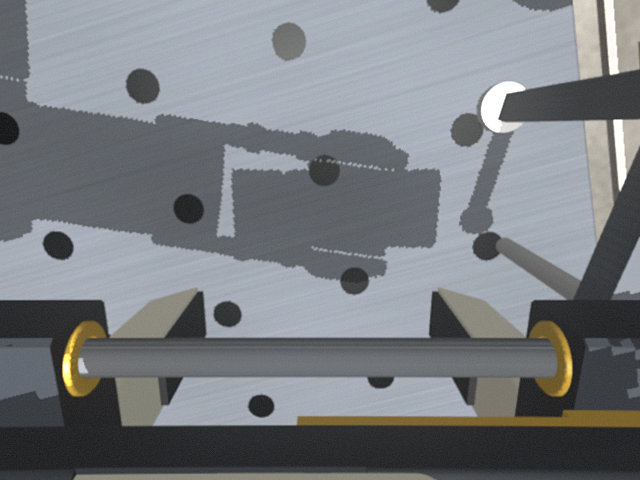

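View pics/side0.png

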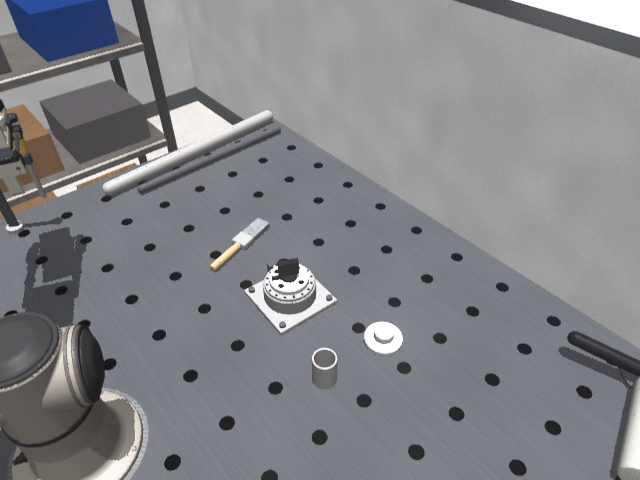

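The scene view shows the fixture at about (290,268), with its foot corners near (240,272), (281,301) and (341,274). The side view shows it at (290,290), with foot corners at (246,292), (282,329) and (336,298). The brush, pipe and flange stand clear of it. Next I'll get the fixture's position.

Run:
```python
from h import *
import pickle
cs=pickle.load(open("c0.pkl","rb"))
for n,P in(("scene",[(240,272),(281,301),(341,274)]),("side",[(246,292),(282,329),(336,298)])):
    c=cs[n];W=[onz(c,*p,12)[:2] for p in P];print(n,np.round(W),"ctr",np.round((W[0]+W[2])/2))
cr=[]
for n,(x,y) in(("scene",(235,215)),("side",(240,250))):
    cr.append(cv2.resize(cs[n]["color"][y:y+95,x:x+115,::-1],None,fx=3.4,fy=3.4,interpolation=cv2.INTER_CUBIC))
cv2.imwrite("pics/crop0.png",np.hstack(cr))
```

```text
scene [[429. -41.]
 [560. -38.]
 [569. 103.]] ctr [499.  31.]
side [[423.  98.]
 [421. -37.]
 [564. -47.]] ctr [493.  25.]
```

View pics/crop0.png

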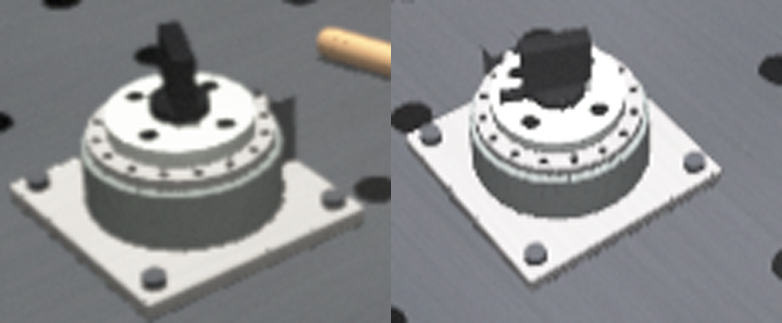

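The crop shows the nose pointing left and towards the robot in the side view. The index-pin block is on the world +y side, so the fixture's yaw is small. The centre is at about (496, 28). I'll move the wrist camera over it.

The rows are not in the units I measure in: shifts go in shares of 1000 mm and turns go in shares of 90 degrees. I convert before sending: -250 mm / 1000 = -0.25, -200 mm / 1000 = -0.2.

```bash
python3 shift.py '{"aperture":[92, 92, 92, 92, 92], "dx":[-0.05, -0.1, -0.15, -0.2, -0.25], "dy":[-0.033, -0.066, -0.099, -0.132, -0.165], "dz":[0, 0, 0, 0, 0], "spin":[0, 0, 0, 0, 0]}'; python3 shift.py '{"aperture":[92, 92, 92, 92, 92], "dx":[-0.05, -0.1, -0.15, -0.2, -0.25], "dy":[-0.033, -0.066, -0.099, -0.132, -0.165], "dz":[0, 0, 0, 0, 0], "spin":[0, 0, 0, 0, 0]}'; python3 shift.py '{"aperture":[92, 92, 92], "dx":[-0.043, -0.043, -0.043], "dy":[-0.033, -0.033, -0.033], "dz":[0, 0, 0], "spin":[0, 0, 0]}'
python3 - <<'E'
from h import *
import pickle
c=optics.capture("wrist");pickle.dump(c,open("c1.pkl","wb"))
cv2.imwrite("pics/wrist1.png",c["color"][:,:,::-1]); print(-np.array(c["R"]).T@c["t"],proj(c,[496,28,70]))
E
```

```text
time: 0.78
tool_pos: [338.9, 277.4, 404.7]
tcp_rot: [3.141, 0.0, 2.868]
contact_force: [1.3, -0.2, 0.2]
grip_width: 91.5
finger_force: 0.0
time: 1.4
tool_pos: [535.1, 50.8, 404.6]
tcp_rot: [3.141, -0.0, 2.867]
contact_force: [1.2, 1.4, 0.6]
grip_width: 91.7
finger_force: 0.0
time: 1.78
tool_pos: [566.2, 9.4, 404.2]
tcp_rot: [3.141, -0.002, 2.867]
contact_force: [-0.6, 0.2, 0.1]
grip_width: 91.6
finger_force: 0.0
[495.3952142   28.62253819 384.0200532 ] [316.27535511 127.12631643]
```

View pics/wrist1.png

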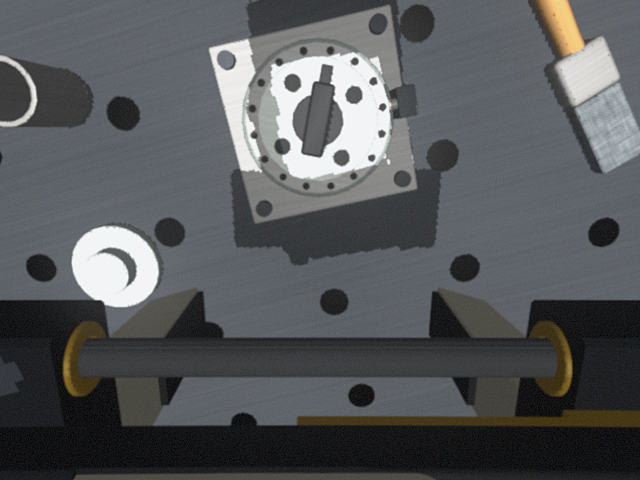

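The wrist view shows the dividing plate centred near (318,118), with foot corners (209,47), (390,5), (416,188) and (255,223). The nose is at (327,68), and the bar runs from about (323,84) to (312,157). I'll enlarge it and measure.

Run:
```python
from h import *
import pickle
c=pickle.load(open("c1.pkl","rb"))
W=np.array([onz(c,*p,12)[:2] for p in[(209,47),(390,5),(416,188),(255,223)]])
print(np.round(W,1),W.mean(0)); e=[W[(i+1)%4]-W[i] for i in range(4)]
print([ (round(np.degrees(np.arctan2(*v[::-1])),1),round(np.hypot(*v))) for v in e])
g=cv2.cvtColor(c["color"],cv2.COLOR_RGB2GRAY)
r=cv2.resize(c["color"][40:200,230:410,::-1],None,fx=3.5,fy=3.5,interpolation=cv2.INTER_CUBIC)
cv2.imwrite("pics/crop1.png",cv2.convertScaleAbs(r,alpha=1.6,beta=10))
```

```text
[[413.1 -38.6]
 [423.3 108.7]
 [569.8  98.6]
 [561.3 -48.1]] [491.87035736  30.15931323]
[(np.float64(86.0), 148), (np.float64(-4.0), 147), (np.float64(-93.3), 147), (np.float64(176.3), 149)]
```

View pics/crop1.png

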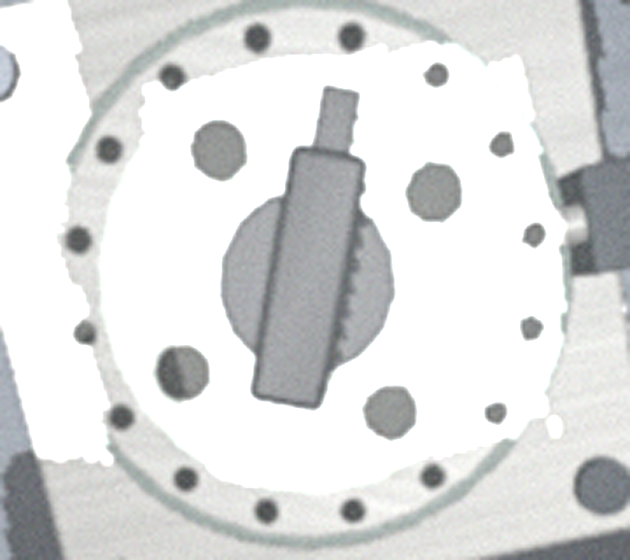

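The enlarged crop shows the bar top's corners at (293,148), (364,158), (321,408) and (252,397), and the nose end at (341,90).

Run:
```python
from h import *
import pickle
c=pickle.load(open("c1.pkl","rb"))
f=lambda x,y,z:onz(c,229.6+x/3.5,39.6+y/3.5,z)[:2]
B=np.array([f(x,y,116) for x,y in[(293,148),(364,158),(321,408),(252,397)]]);ctr=B.mean(0)
d=(B[0]+B[1]-B[2]-B[3])/2;d2=((B[1]-B[0])+(B[2]-B[3]))/2
print("bar ctr",ctr,np.hypot(*d),np.hypot(*d2),"psi",np.degrees(np.arctan2(*d[::-1])))
# hub holes: plate bolts circle
for z in(74.5,78):
  n=f(341,90,z);v=n-ctr;print("nose",n,np.hypot(*v),np.degrees(np.arctan2(*v[::-1])))
h=[(219,151),(434,193),(390,412),(183,373)];print("holes",np.mean([f(*p,70) for p in h],0))
h=[(257,39),(351,37),(437,75),(501,145),(534,235),(531,328),(496,413),(432,476),(352,511),(267,511),(186,479),(121,417),(86,332),(78,240),(109,150),(172,76)];print("rim",np.mean([f(*p,58) for p in h],0))
o=get_obs();y=o["tcp_rot"][2];print(o["tool_pos"],y)
w=ctr-o["tool_pos"][:2];tx=np.array([np.cos(y),np.sin(y)]);ty=np.array([np.sin(y),-np.cos(y)])
print("tool d",w@tx,w@ty)
```

```text
bar ctr [491.95627511  29.87657359] 42.10848764761076 12.302276216606197 psi 154.2701229556958
nose [459.18474589  46.00499002] 36.52531921433359 153.79602396447325
nose [459.5942077   45.80843222] 36.071145346174426 153.78895845049416
holes [492.08083981  29.77112244]
rim [491.95598263  29.90444907]
[565.99427998   9.92502837 404.47143501] 2.8684000229344835
tool d 76.67532914433413 -0.7643442671046969
```

The axis is at (492, 29.9). The bar points at 154° and the fixture's yaw is about −3.7°, so the joint is in the first stop (about 22.5°). I need a tool turn of +0.18 and a shift of dx +76.7.

Scaled: 80 mm / 1000 = 0.08, 76.7 mm / 1000 = 0.0767, 0.18 rad / 1.5708 = 0.1146.

```bash
python3 shift.py '{"aperture":[45, 45, 45, 45, 45], "dx":[0.04, 0.0767, 0.0767, 0.0767, 0.0767], "dy":[0, -0.0008, -0.0008, -0.0008, -0.0008], "dz":[0, 0, 0.04, 0.08, 0.08], "spin":[0.0573, 0.1146, 0.1146, 0.1146, 0.1146]}'; python3 shift.py '{"aperture":[45, 45, 45, 45], "dx":[0, 0, 0, 0], "dy":[0, 0, 0, 0], "dz":[0.035, 0.062, 0.062, 0.062], "spin":[0, 0, 0, 0]}'
python3 - <<'E'
from h import *
o=get_obs();print(o["tool_pos"],o["tcp_rot"],o["moment"],o["contact_force"])
c=optics.capture("side");cv2.imwrite("pics/side2.png",cv2.resize(c["color"][180:330,190:390,::-1],None,fx=3.5,fy=3.5))
E
```

```text
time: 2.45
tool_pos: [491.0, 30.4, 323.1]
tcp_rot: [-3.14, -0.005, 2.69]
contact_force: [0.1, 0.7, -0.2]
grip_width: 47.5
finger_force: 0.0
time: 2.95
tool_pos: [493.2, 29.4, 264.6]
tcp_rot: [3.14, 0.003, 2.688]
contact_force: [0.3, -0.3, 0.3]
grip_width: 45.2
finger_force: 0.0
[493.15805122  29.4066305  264.62172499] [3.14047632e+00 2.69224692e-03 2.68839328e+00] [-0.0347229  -0.05708361 -0.03163165] [ 0.3159972  -0.28348004  0.31947258]
```

View pics/side2.png

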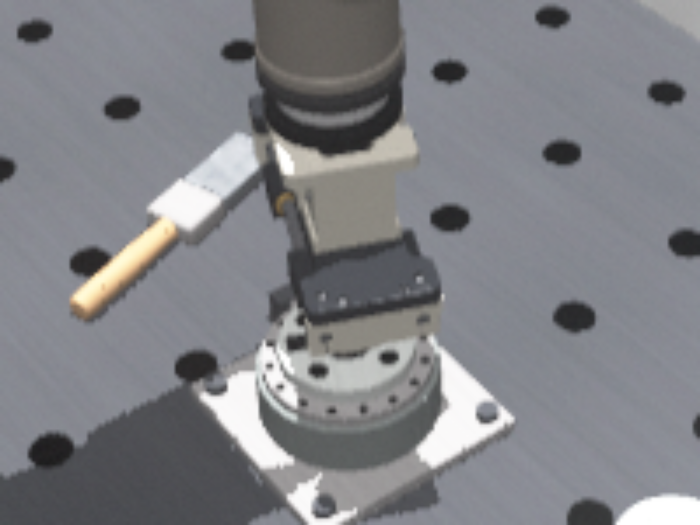

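The side view shows the open fingers straddling the bar above the flange, at about (370,310) in the crop, clear of everything else. Now I'll close the gripper.

Scaled: 2 mm / 1000 = 0.002.

```bash
python3 shift.py '{"aperture":[5, 5, 5, 5], "dx":[0, 0, 0, 0], "dy":[0, 0, 0, 0], "dz":[0.002, 0.002, 0.002, 0.002], "spin":[0, 0, 0, 0]}'
cat > o.py <<'E'
from h import *
o=get_obs();np.set_printoptions(precision=2,suppress=True)
y=o["tcp_rot"][2];print(round(o["time"],2),o["tool_pos"],"q~%.3f"%(np.radians(180-3.75)-y),"yaw %.3f"%y,"F",o["contact_force"],"M",o["moment"],"w %.1f f %.1f"%(o["grip_width"],o["finger_force"]))
E
python3 o.py
```

```text
time: 3.5
tool_pos: [492.8, 29.6, 260.9]
tcp_rot: [3.14, 0.0, 2.687]
contact_force: [2.4, 6.7, 0.0]
grip_width: 14.1
finger_force: 30.0
3.5 [492.75  29.64 260.86] q~0.389 yaw 2.687 F [2.36 6.72 0.03] M [ 0.8  -0.22 -0.01] w 14.1 f 30.0
```

Scaled: 0.5 mm / 1000 = 0.0005, -0.06 rad / 1.5708 = -0.0382.

```bash
python3 shift.py '{"aperture":[5, 5, 5, 5], "dx":[0, 0, 0, 0], "dy":[0.0005, 0.0005, 0.0005, 0.0005], "dz":[0, 0, 0, 0], "spin":[-0.0382, -0.0891, -0.1401, -0.1401]}'; python3 o.py;  python3 shift.py '{"aperture":[5, 5, 5, 5], "dx":[0, 0, 0, 0], "dy":[0, 0, 0, 0], "dz":[0, 0, 0, 0], "spin":[-0.0509, -0.1019, -0.1146, -0.1146]}'; python3 o.py
```

```text
time: 4.0
tool_pos: [492.9, 30.0, 260.9]
tcp_rot: [3.141, 0.0, 2.907]
contact_force: [1.2, 4.9, 1.7]
grip_width: 14.1
finger_force: 30.0
4.0 [492.89  29.97 260.85] q~0.169 yaw 2.907 F [1.24 4.91 1.65] M [ 0.67 -0.1   0.03] w 14.1 f 30.0
time: 4.5
tool_pos: [492.9, 30.1, 260.9]
tcp_rot: [3.14, 0.001, 3.086]
contact_force: [1.7, 7.0, 0.4]
grip_width: 13.6
finger_force: 30.0
4.5 [492.92  30.1  260.86] q~-0.010 yaw 3.086 F [1.72 7.01 0.41] M [ 0.81 -0.13  0.02] w 13.6 f 30.0
```

Scaled: -0.04 rad / 1.5708 = -0.0255.

```bash
python3 shift.py '{"aperture":[5, 5, 5], "dx":[0, 0, 0], "dy":[0, 0, 0], "dz":[0, 0, 0], "spin":[-0.0255, -0.0255, -0.0255]}'; python3 o.py;  python3 shift.py '{"aperture":[5, 5, 5], "dx":[0, 0, 0], "dy":[0, 0, 0], "dz":[0, 0, 0], "spin":[-0.0191, -0.0191, -0.0191]}'; python3 o.py
python3 - <<'E'
from h import *
a=[]
for n in("scene","side","wrist"):
    c=optics.capture(n);p=proj(c,[480,33,85]).round().astype(int);print(n,p)
    x,y=max(0,p[0]-40),max(0,p[1]-40)
    a.append(cv2.resize(c["color"][y:y+80,x:x+80,::-1],(266,266),interpolation=cv2.INTER_CUBIC))
cv2.imwrite("pics/home.png",np.clip(np.hstack(a)*1.6,0,255))
E
```

```text
time: 4.88
tool_pos: [492.9, 30.1, 260.9]
tcp_rot: [3.14, 0.001, 3.125]
contact_force: [1.6, 6.0, 1.4]
grip_width: 14.1
finger_force: 30.0
4.88 [492.91  30.13 260.88] q~-0.049 yaw 3.125 F [1.64 6.01 1.44] M [ 0.84 -0.15 -0.07] w 14.1 f 30.0
time: 5.25
tool_pos: [492.9, 30.1, 260.9]
tcp_rot: [3.14, 0.001, -3.129]
contact_force: [1.5, 6.0, 1.0]
grip_width: 13.9
finger_force: 30.1
5.25 [492.91  30.1  260.86] q~6.205 yaw -3.129 F [1.54 6.01 1.02] M [ 0.89 -0.23 -0.5 ] w 13.9 f 30.1
scene [283 237]
side [282 273]
wrist [326 285][ WARN:0@2.572] global loadsave.cpp:1063 imwrite_ Unsupported depth image for selected encoder is fallbacked to CV_8U.
```

View pics/home.png

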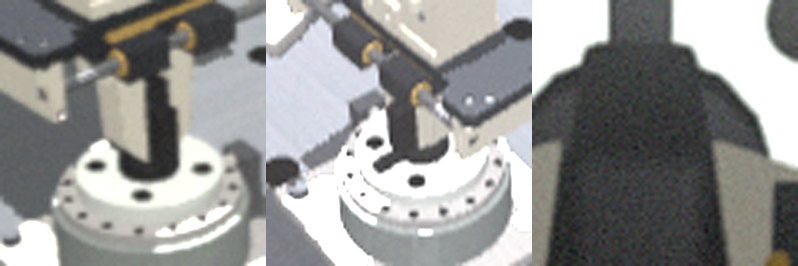

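The wrist view shows the bar and nose square between the fingers, with the nose centred at about (640,20) in the crop, so there's no slip. The −0.5 N·m moment means the hard end just past home was reached. I'll settle back to home, then go clockwise.

Scaled: 0.08 rad / 1.5708 = 0.0509.

```bash
python3 shift.py '{"aperture":[5, 5, 5, 5], "dx":[0, 0, 0, 0], "dy":[0, 0, 0, 0], "dz":[0, 0, 0, 0], "spin":[0.0509, 0.0509, 0.0509, 0.0509]}'; python3 o.py; for i in 1; do python3 shift.py '{"aperture":[5, 5, 5, 5, 5], "dx":[0, 0, 0, 0, 0], "dy":[0, 0, 0, 0, 0], "dz":[0, 0, 0, 0, 0], "spin":[0.0637, 0.1273, 0.191, 0.2502, 0.2502]}'; python3 o.py; done
```

```text
time: 5.9
tool_pos: [492.9, 30.1, 260.9]
tcp_rot: [3.14, 0.001, 3.076]
contact_force: [1.5, 6.4, 1.1]
grip_width: 13.9
finger_force: 30.0
5.9 [492.9   30.11 260.86] q~0.001 yaw 3.076 F [1.5  6.42 1.11] M [ 0.8  -0.15  0.  ] w 13.9 f 30.0
time: 6.52
tool_pos: [492.8, 29.8, 260.9]
tcp_rot: [3.141, 0.0, 2.684]
contact_force: [1.0, 4.8, 1.2]
grip_width: 14.0
finger_force: 30.0
6.53 [492.85  29.82 260.86] q~0.392 yaw 2.684 F [1.05 4.78 1.23] M [ 0.61 -0.12  0.05] w 14.0 f 30.0
```

First click. On to the second and third.

Scaled: 0.393 rad / 1.5708 = 0.2502.

```bash
python3 shift.py '{"aperture":[5, 5, 5, 5, 5], "dx":[0, 0, 0, 0, 0], "dy":[0, 0, 0, 0, 0], "dz":[0, 0, 0, 0, 0], "spin":[0.0637, 0.1273, 0.191, 0.2502, 0.2502]}'; python3 o.py; python3 shift.py '{"aperture":[5, 5, 5, 5, 5], "dx":[0, 0, 0, 0, 0], "dy":[0, 0, 0, 0, 0], "dz":[0, 0, 0, 0, 0], "spin":[0.0637, 0.1273, 0.191, 0.2502, 0.2502]}'; python3 shift.py '{"aperture":[5, 5], "dx":[0, 0], "dy":[0, 0], "dz":[0, 0], "spin":[0, 0]}'; python3 o.py
python3 - <<'E'
from h import *
a=[]
for n in("scene","side","wrist"):
    c=optics.capture(n);p=proj(c,[488,42,85]).round().astype(int)
    x,y=max(0,p[0]-40),max(0,p[1]-40)
    a.append(cv2.resize(c["color"][y:y+80,x:x+80,::-1],(266,266),interpolation=cv2.INTER_CUBIC))
cv2.imwrite("pics/third.png",np.clip(np.hstack(a)*1.6,0,255).astype(np.uint8))
E
```

```text
time: 7.15
tool_pos: [492.7, 29.6, 260.9]
tcp_rot: [3.141, 0.0, 2.294]
contact_force: [-0.1, 2.7, 3.0]
grip_width: 14.0
finger_force: 30.0
7.15 [492.72  29.59 260.86] q~0.783 yaw 2.294 F [-0.06  2.74  2.98] M [ 0.37 -0.    0.06] w 14.0 f 30.0
time: 7.78
tool_pos: [492.5, 29.4, 260.8]
tcp_rot: [-3.141, 0.0, 1.902]
contact_force: [-3.0, -0.2, 4.4]
grip_width: 13.3
finger_force: 30.0
time: 8.02
tool_pos: [492.5, 29.4, 260.9]
tcp_rot: [-3.141, 0.0, 1.902]
contact_force: [-2.3, 1.2, 4.8]
grip_width: 13.8
finger_force: 30.0
8.03 [492.49  29.44 260.85] q~1.174 yaw 1.902 F [-2.3   1.18  4.82] M [0.03 0.36 0.02] w 13.8 f 30.0
```

View pics/third.png

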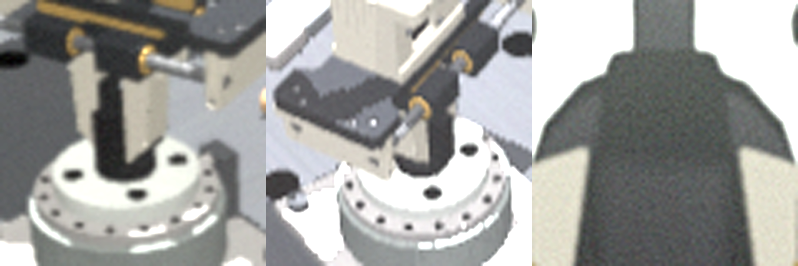

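The wrist view again shows the bar and nose square in the grip, with the nose at about (665,20), and the turning moment is near zero. The bar is settled in the third stop, so I'll hand the job in.

```bash
python3 -c "from plant import bot, optics, ticket, get_obs;print(ticket.close_job())"
```

```text
the job is handed in; nothing more can be done
None
```

I turned the grip bar anticlockwise to its home stop, then clockwise three clicks to the third stop (about 1.17 rad), and handed the job in at about 8 s with the gripper still holding the bar at 30 N.

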